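Tighten the loose tub caps, then put the carrier back

TASK

Some of the three screw-cap tubs in the wooden carrier have been left loose: try each cap by its bar and turn every loose one clockwise (seen from above) until it stops, leaving none loose. Only when all three are tight, push the carrier straight back until its far long side sits flat against the plaster ledge, with the tubs still standing down in their recesses. Leave the lantern, tin, cup and battery holder where they are.

Things in the scene. Friction and masses are not known exactly. Their poses are not given: they have to be found in the camera images.
- cap1_bar (a point): Centre of the grip bar of one of three identical grey screw caps: on the cap's axis, half-way up the bar, 92 mm above the slab at the start. x along the bar, z up. Bar 90 mm long (45 mm either side of the axis), 12 mm thick, 24 mm high, on a disc 72 mm across and 14 mm high whose top is 12 mm below this point. Neighbouring caps are 120 mm apart; which stands where changes.
- cap1 (a joint): Angle (rad) of this cap's bar to its tub, growing anticlockwise from above. Clockwise tightens. A loose cap turns 0.6 to 1.3 rad clockwise with light drag (about 1 N at the bar's end), then stops dead: tight. A tight one does not turn clockwise at all. The reading at which it is tight differs from cap to cap, unmarked: feel for it. It stays where left.
- tub1: Square aluminium tub under this cap, 80 mm wide, 58 mm high, about 0.3 kg with its cap. Origin under its centre, on the recess floor 6 mm above the slab; z up. It stands in a square recess of the carrier (1 mm play each side), 40 mm deep, so it cannot turn in it; a hard push on the cap rocks it a little.
- cap2_bar (a point): Centre of the grip bar of one of three identical grey screw caps: on the cap's axis, half-way up the bar, 92 mm above the slab at the start. x along the bar, z up. Bar 90 mm long (45 mm either side of the axis), 12 mm thick, 24 mm high, on a disc 72 mm across and 14 mm high whose top is 12 mm below this point. Neighbouring caps are 120 mm apart; which stands where changes.
- cap2 (a joint): Angle (rad) of this cap's bar to its tub, growing anticlockwise from above. Clockwise tightens. A loose cap turns 0.6 to 1.3 rad clockwise with light drag (about 1 N at the bar's end), then stops dead: tight. A tight one does not turn clockwise at all. The reading at which it is tight differs from cap to cap, unmarked: feel for it. It stays where left.
- tub2: Square aluminium tub under this cap, 80 mm wide, 58 mm high, about 0.3 kg with its cap. Origin under its centre, on the recess floor 6 mm above the slab; z up. It stands in a square recess of the carrier (1 mm play each side), 40 mm deep, so it cannot turn in it; a hard push on the cap rocks it a little.
- cap3_bar (a point): Centre of the grip bar of one of three identical grey screw caps: on the cap's axis, half-way up the bar, 92 mm above the slab at the start. x along the bar, z up. Bar 90 mm long (45 mm either side of the axis), 12 mm thick, 24 mm high, on a disc 72 mm across and 14 mm high whose top is 12 mm below this point. Neighbouring caps are 120 mm apart; which stands where changes.
- cap3 (a joint): Angle (rad) of this cap's bar to its tub, growing anticlockwise from above. Clockwise tightens. A loose cap turns 0.6 to 1.3 rad clockwise with light drag (about 1 N at the bar's end), then stops dead: tight. A tight one does not turn clockwise at all. The reading at which it is tight differs from cap to cap, unmarked: feel for it. It stays where left.
- tub3: Square aluminium tub under this cap, 80 mm wide, 58 mm high, about 0.3 kg with its cap. Origin under its centre, on the recess floor 6 mm above the slab; z up. It stands in a square recess of the carrier (1 mm play each side), 40 mm deep, so it cannot turn in it; a hard push on the cap rocks it a little.
- tray_back (a point): Middle of the lower edge of the wooden carrier's far long side, on the slab; x points out of that side, y along it, z up. Loose board 180 mm deep (x), 360 long (y), 46 high; three recesses 40 mm deep along y, centres 50 mm in from the far side. The near 90 mm is bare; the near side (180 mm along -x) is the one to push. Loaded: about 1.4 kg, slides at 6 to 13 N.
- ledge_face (a point): Middle of the foot of the near face of the low plaster ledge (fixed, 720 mm long, 60 mm high, 75 mm thick, a 100 mm high step behind it) along the far side of the slab; x points into the ledge, at right angles to its face, y along it, z up.
- lantern: Tall orange solar lantern, 96 mm across, 215 mm high, stands at the right; origin under its centre.
- tin: Flat aluminium tin with its hinged lid shut, 77 x 117 x 43 mm, at the left; origin under its centre.
- cup: Small grey hard silicone cup, 68 mm across, 62 mm high, at the near right; origin under its centre.
- holder: Red plastic battery holder with four cells, 66 x 76 x 20 mm, at the near left; origin under its centre.
There are look-alikes about, which are no part of the job. Leave any green or yellow look-alike of the tub3 alone.

How it is judged (in metres and radians):
On the way:
1. all three caps are tight while the carrier still stands at least 30 mm off the ledge (value of joint cap1 below -0.82 rad and value of joint cap2 below -0.42 rad and value of joint cap3 below -0.02 rad and x of tray_back in the frame of ledge_face below -0.03 m), for 0.2 s.
At the end, for the whole second after the job is handed in: Every cap rests within 0.08 rad of its clockwise stop; carrier flat on the slab, middle of its far side within 10 mm of the ledge face, parallel within 0.05 rad; tubs upright (0.1 rad) and down in their recesses (bar centre below 100 mm); lantern upright (0.1 rad) (value of joint cap1 below -0.82 rad and value of joint cap2 below -0.42 rad and value of joint cap3 below -0.02 rad and angle between each of cap1_bar, cap2_bar, cap3_bar, lantern's own z axis and vertical below 0.1 rad and height (world z) of each of cap1_bar, cap2_bar, cap3_bar below 0.1 m and x of tray_back in the frame of ledge_face above -0.01 m and angle between the x axis of tray_back and the x axis of ledge_face, either way round below 0.05 rad and height (world z) of tray_back below 0.006 m and angle between tray_back's own z axis and vertical below 0.04 rad and velocity of joint each of cap1, cap2, cap3 below 0.05 rad/s); the robot touches nothing.
It fails at once if the lantern is moved more than 25 mm (distance of lantern from where it was at the start of the episode above 0.025 m).
It fails at once if the tin is moved more than 25 mm (distance of tin from where it was at the start of the episode above 0.025 m).
It fails at once if the cup is moved more than 25 mm (distance of cup from where it was at the start of the episode above 0.025 m).
It fails at once if the battery holder is moved more than 25 mm (distance of holder from where it was at the start of the episode above 0.025 m).
It fails at once if a tub is tipped over or comes out of its recess (angle between any of cap1_bar, cap2_bar, cap3_bar's own z axis and vertical above 0.35 rad or height (world z) of any of cap1_bar, cap2_bar, cap3_bar above 0.115 m).
It also fails if it takes over 64 s, if anything falls off the work surface, if the arm or the gripper's body presses on something with over 40 N, if the wrist force passes 120 N, or if a joint passes its speed limit or range.

ROBOT

A 6-joint arm with a two-finger parallel gripper is mounted at the origin on the work surface. World frame = base frame: x ahead of the robot, y to its left, z up, the work surface at z = 0. Lengths are in m, angles in degrees, forces in N, time in s.
With the tool pointing down it reaches from about 0.375 to 0.9 m from the base axis. Payload 3.1 kg.
Tool frame: the origin (TCP) lies at the very end of the fingers, on their centre line; the grasp point (between the pads) lies 19 mm behind it (bot.hold_point_z is the z of the grasp point in the tool frame, in m); z points along the fingers, y is the direction in which the jaws open and shut (so a half turn about z gives the same grasp; the last joint's range is limited). The gripper opens to 87 mm and grips with 3 to 60 N. Pads are 19 mm wide; open, the fingers measure 117 mm over their backs; the gripper's body (75 mm by 190 mm) begins 51 mm behind the grasp point.
Start: joints at [-83.91, 30.224, 82.088, -0, 67.689, -10.227], TCP at [0.176, -0.6, 0.223] pointing down, gripper open.
Joint ranges: [-176.69, 176.69], [-43.24, 126.21], [12.49, 139.97], [-82, 262], [0, 151.66], [-163.58, 163.58]. Speed limits (degrees/s): [159.86, 159.86, 180, 180, 180, 180].

INTERFACE

Orientations are given as a 3x3 rotation matrix whose columns are the frame's x, y, z axes.
In Python, from rig import bot gives the robot as it stands.
- The arm moves only by the tool servo_tool, never from a script. Its argument "increments" is a list of rows, each a list of 3 entries, a list of its own where there are three numbers: the closure, from 0 (fully open) to 1 (shut), then the shift along the tool's x, y, z in mm, then the turn about the tool's z in degrees. In form: [[claw, [x, y, z], turn], ...]. A call has 1 to 5 rows; each row shifts and turns the commanded pose from where the row before left it, along the tool's axes as they then stand; what a row does not reach is not made up. A row lasts 1/8 s, in which the tool goes at most 62.5 mm and 10.7 degrees, less where a joint would pass 70% of its speed; a pose out of reach is approached as far as the arm can. A call with a gripper value outside its range is refused whole. The fingers move at their own pace and stop on an object; the grip force is fixed at half the most. Time passes only in rows, so rows that do not move let the fingers close. It gives the time, the measured TCP pose, the force and the opening at its end, in the units of the state.
- bot.read_state(): the state, without advancing time (a new reading comes with each control period).
- bot.capture(name): name is "side" or "top" or "wrist"; returns (picture, depth): 420x560x3 uint8, blue, green, red; 420x560 float32, m along the optical axis (not along the pixel's ray), 0 where there is no reading.
- bot.camera_info(name): a dict with "K" (3x3 intrinsics, pixels), "R" (3x3) and "t" (3): a world point X has camera coordinates R X + t; the wrist camera has in their place "mount" (4x4, takes a point from camera to tool coordinates, whose origin is the TCP and whose axes are the flange's). Camera axes: x right, y down, z forward; pixel columns grow to the right and rows downward; lengths in m; the calibration is good to about 2 mm. A picture is of the moment at which its call begins: read the wrist's pose just before it. camera_info takes no time and is no camera call.
- bot.hand_in(): hands the job in, once; it reports no verdict.
Trained networks look in the newest picture that a camera, given by its name, has taken for a name from the list of things; names that differ only in an ending like _2 or _b are one class to them, and where a whole thing is asked for, a point or a joint stands for the part that bears it (a point fixed in the world has none). Each returns a list of dicts, best first, with "p" (0 to 1); they miss things now and then, are a little off and sometimes report something else, mostly with a low value. They report only what shows in the picture. A call takes as long as a camera call. They do not tell look-alikes from the thing itself.
- bot.find_in(camera, thing): "bbox" ([left, top, right, bottom] in pixels, round what is visible of it).
- bot.trace(camera, thing): "region" (420x560 bool, what is visible of it) and "bbox" ([left, top, right, bottom] in pixels, round what is visible of it).
The state is a dict: "time_s": time; "joint_positions": joint angles; "qvel": joint speeds; "tau": joint torques, N m; "position": TCP position; "tcp_rot": TCP orientation; "force": force on the tool from outside, world axes, zero at the start; "moment": the same for the moment, N m; "opening": opening from 0.0 (shut) to 1.0 (fully open).
Only numpy, scipy, OpenCV 4.12 (cv2) and the standard library are available. Lean on these libraries where they do the work, as an engineer would, in place of code of your own. Each camera call takes 0.05 s, during which the arm holds its last target.

## Working session

There is one attempt and no reset: what is moved stays moved. The work goes in short steps, Python scripts to look and compute and a tool call to move; the robot and the scene stay as the last step left them, time stands still between calls to the robot, and variables do not carry over. Pictures are saved under pics/ and viewed, and the job is handed in when it is done.

Besides the shell and the picture viewer there is one more tool, called by a JSON object that holds its "name" and its "arguments", one argument or row to a line. servo_tool: Moves the arm, as the interface text tells. Its arguments: {"type":"object","properties":{"increments":{"type":"array","items":{"type":"array"}}},"required":["increments"]}

```bash
mkdir -p pics; ls; python3 - <<'E'
from rig import bot
import cv2
s=bot.read_state();print(s)
for n in ("top","side"):
    im,d=bot.capture(n);cv2.imwrite(f"pics/{n}0.png",im)
    print(n,bot.camera_info(n))
    for t in ("cap1_bar","tub1","tray_back"):
        print(t,[(r['bbox'],round(r['p'],2)) for r in bot.find_in(n,t)])
print(bot.camera_info("wrist"))
E
```

```text
pics
{'time_s': 0.0, 'joint_positions': array([-8.39096944e+01,  3.02797176e+01,  8.21564536e+01,  4.66128848e-04,
        6.76900198e+01, -1.02293233e+01]), 'qvel': array([-0.02283457, -0.0222437 , -0.06074691, -0.12171076,  0.08086861,
        0.03015949]), 'tau': array([-1.31337394e-03, -4.40044248e+01, -1.76594388e+01,  6.30971580e-02,
        5.84039243e-02, -1.62242432e-04]), 'position': array([ 0.17555188, -0.59906928,  0.22156322]), 'tcp_rot': array([[ 9.59709997e-01,  2.80992295e-01, -2.26186437e-04],
       [ 2.80992103e-01, -9.59707580e-01,  2.19081477e-03],
       [ 3.98529233e-04, -2.16610344e-03, -9.99997575e-01]]), 'force': array([-0.57715049, -0.59106067,  0.65293806]), 'moment': array([ 0.08266999,  0.00264459, -0.01119247]), 'opening': 0.9949623801729791}
top {'K': array([[512.70235311,   0.        , 283.42464787],
       [  0.        , 512.70235311, 209.60513327],
       [  0.        ,   0.        ,   1.        ]]), 'R': array([[ 0.02883882, -0.99957656, -0.0038767 ],
       [-0.99371001, -0.0282493 , -0.10836228],
       [ 0.10820688,  0.00697736, -0.99410391]]), 
[... 893 characters left out ...]
.3, 300.3, 328.6], 0.81), ([308.6, 238.2, 352.0, 285.5], 0.71), ([240.5, 185.2, 279.3, 216.8], 0.69), ([271.0, 165.1, 306.6, 195.0], 0.66)]
tray_back [([207.5, 177.9, 330.5, 275.3], 0.89)]
{'K': array([[306.84784494,   0.        , 278.72965902],
       [  0.        , 306.84784494, 206.62720938],
       [  0.        ,   0.        ,   1.        ]]), 'mount': array([[-1.73000079e-03, -9.57158239e-01, -2.89560205e-01,
         8.06903393e-02],
       [ 9.99998385e-01, -1.79683703e-03, -3.50208084e-05,
         4.44337734e-04],
       [-4.86772044e-04, -2.89559798e-01,  9.57159802e-01,
        -1.61682406e-01],
       [ 0.00000000e+00,  0.00000000e+00,  0.00000000e+00,
         1.00000000e+00]])}
```

View pics/top0.png

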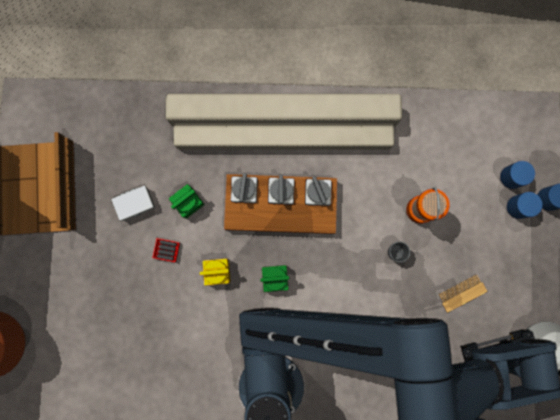

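View pics/side0.png

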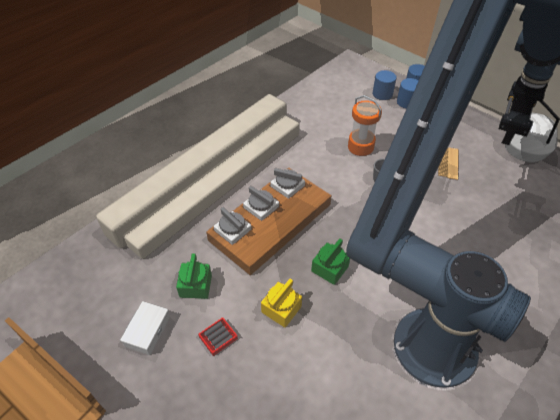

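```bash
python3 - <<'E'
import cv2
a=cv2.imread("pics/top0.png")[150:310,150:360]
cv2.imwrite("pics/top0c.png",cv2.resize(a,None,fx=3.6,fy=3.6,interpolation=cv2.INTER_CUBIC))
E
```

```text
(no output)
```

View pics/top0c.png

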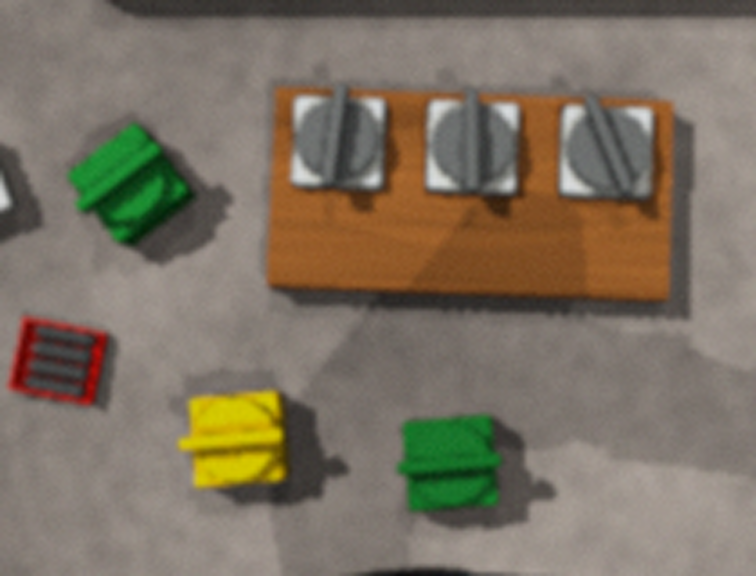

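The targets are the grey caps on white tubs in the carrier, at (244,188), (281,189) and (319,191). The look-alikes are green at (186,200) and (275,278) and yellow at (216,271), and I rule those out. Next I'll measure.

```bash
cat > h.py <<'E'
from rig import bot
import numpy as np, cv2
def cloud(n):
    s=bot.read_state(); im,d=bot.capture(n); c=bot.camera_info(n); K=c['K']
    v,u=np.mgrid[:420,:560]
    P=np.stack([(u-K[0,2])/K[0,0]*d,(v-K[1,2])/K[1,1]*d,d],-1)
    if n=='wrist':
        M=c['mount']; P=P@M[:3,:3].T+M[:3,3]; P=P@s['tcp_rot'].T+s['position']
    else: P=(P-c['t'])@c['R']
    P[d<=0]=np.nan
    return im,P,s
def proj(n,X):
    c=bot.camera_info(n);X=np.atleast_2d(X)
    if n=='wrist':
        s=bot.read_state();M=c['mount'];p=(X-s['position'])@s['tcp_rot'];p=(p-M[:3,3])@M[:3,:3]
    else: p=X@c['R'].T+c['t']
    p=p@c['K'].T; return p[:,:2]/p[:,2:]
def rect(pts):
    r=cv2.minAreaRect(np.float32(pts[:,:2])); return r
E
python3 - <<'E'
from h import *
im,P,s=cloud("top")
z=P[...,2]
for name,m in {
 'bars':(z>.094)&(z<.115),'tray':(z>.036)&(z<.052)}.items():
    m=m&(P[...,0]>.3)&(P[...,0]<.85)&(abs(P[...,1]-.02)<.3)
    n,l,st,ce=cv2.connectedComponentsWithStats(m.astype(np.uint8))
    for i in range(1,n):
        if st[i,4]>25:
            q=P[l==i];print(name,st[i],q.mean(0).round(4),rect(q))
# ledge face
for y in (-.25,-.1,0,.1,.25,.32):
    m=(abs(P[...,1]-y)<.01)&(z>.045)&(z<.075)&(P[...,0]>.6)
    q=P[m]; print(y, q[:,0].min() if len(q) else None, q[:,0].max() if len(q) else None,np.median(q[:,2]))
for nm in("lantern","tin","cup","holder"):
    r=bot.trace("top",nm)[0]; q=P[r['region']];q=q[np.isfinite(q[:,0])]
    print(nm,r['p'],np.median(q,0).round(3),rect(q))
E
```

```text
bars [179 116  60   5 126] [0.846  0.2319 0.0981] ((0.8451911807060242, 0.22391760349273682), (0.01083990465849638, 0.18938615918159485), 1.0374350547790527)
bars [239 173   8  29 116] [0.6264 0.1061 0.1038] ((0.6263821125030518, 0.10624630749225616), (0.012340348213911057, 0.08947094529867172), 83.41143798828125)
bars [279 174   4  29 114] [ 0.6257 -0.0129  0.1037] ((0.6263923048973083, -0.01288275234401226), (0.08906254172325134, 0.009550490416586399), 1.6722007989883423)
bars [312 177  14  27 114] [ 0.6243 -0.1332  0.1036] ((0.6248562335968018, -0.13371053338050842), (0.08848205953836441, 0.012665621004998684), 23.42652130126953)
bars [174 189  21  19  91] [0.5869 0.2914 0.0993] ((0.5880844593048096, 0.29100996255874634), (0.012914473190903664, 0.08126369118690491), 39.408485412597656)
bars [199 269  30   6  94] [0.3604 0.1854 0.0992] ((0.36037158966064453, 0.1867402195930481), (0.011311495676636696, 0.0902315229177475), 7.3811116218566895)
bars [261 276  28   6  96] [ 0.3449 -0.0019  0.0987] ((0.3451225161552429, -0.002669740468263626), (0.011792022734880447, 0.08410313725471497)
[... 733 characters left out ...]
.06051861735682597
0.25 0.6009894207695811 0.8428047851355867 0.06071441745454155
0.32 0.6022154663006324 0.8407185122588736 0.0601993611811565
lantern 0.88 [ 0.576 -0.46   0.17 ] ((0.5805990099906921, -0.47025418281555176), (0.09317623823881149, 0.09011723101139069), 46.97660446166992)
tin 0.89 [0.573 0.467 0.043] ((0.5749231576919556, 0.4764223098754883), (0.08951171487569809, 0.13371539115905762), 20.347471237182617)
cup 0.79 [ 0.442 -0.403  0.019] ((0.4412027597427368, -0.3944552540779114), (0.06446985900402069, 0.06308257579803467), 62.33512496948242)
holder 0.9 [0.425 0.357 0.015] ((0.42614299058914185, 0.3598477244377136), (0.08415181934833527, 0.06785646080970764), 81.08734893798828)
```

The measured bar centres (x, y, angle) are A (0.626, 0.106, -6.6°), B (0.626, -0.013, 1.7°) and C (0.6245, -0.1335, 23.4°). The bar tops are at 0.104 m as stated. The tray gap to the ledge is about 98 mm. I'll start with C.

{"name": "servo_tool", "arguments": {
  "increments": [
    [0,[51,-29,0],0],
    [0,[51,-29,0],0],
    [0,[51,-29,0],0],
    [0,[51,-29,0],0],
    [0,[51,-29,0],0]
  ]
}}

```text
time_s: 1.27
position: [0.3808, -0.3878, 0.2228]
tcp_rot: [[0.96, 0.281, 0.001], [0.281, -0.96, -0.001], [0.0, 0.001, -1.0]]
force: [0.1, 0.9, -0.1]
opening: 1.001
```

{"name": "servo_tool", "arguments": {
  "increments": [
    [0,[51,-29,0],0],
    [0,[51,-29,0],0],
    [0,[51,-29,0],0],
    [0,[51,-29,0],0],
    [0,[40,-29,0],0]
  ]
}}

```text
time_s: 1.9
position: [0.5748, -0.1797, 0.2227]
tcp_rot: [[0.959, 0.282, 0.001], [0.282, -0.959, -0.0], [0.001, 0.001, -1.0]]
force: [-0.0, 0.1, -0.2]
opening: 1.002
```

{"name": "servo_tool", "arguments": {
  "increments": [
    [0,[0,0,0],-7],
    [0,[0,0,0],0],
    [0,[0,0,0],0]
  ]
}}

```text
time_s: 2.28
position: [0.5728, -0.1817, 0.2226]
tcp_rot: [[0.919, 0.394, -0.0], [0.394, -0.919, -0.0], [-0.0, 0.0, -1.0]]
force: [0.6, -0.2, 0.4]
opening: 0.999
```

```bash
cat >> h.py <<'E'
def bars(n="wrist",save=None):
    im,P,s=cloud(n); z=P[...,2]
    if save: cv2.imwrite("pics/"+save,im)
    m=(z>.097)&(z<.112)&(P[...,0]>.5)&(P[...,0]<.8)&(abs(P[...,1]+.013)<.2)
    k,l,st,ce=cv2.connectedComponentsWithStats(m.astype(np.uint8)); out=[]
    for i in range(1,k):
        if st[i,4]>60:
            q=P[l==i];(c,(w,h),a)=rect(q); 
            if w<h:a+=90
            a=(a+90)%180-90
            out.append((np.round(c,4),round(a,1),round(max(w,h),4),round(min(w,h),4),q[:,2].mean().round(4)))
    return s,out
def rel(c,ang):
    s=bot.read_state();R=s['tcp_rot'];th=np.degrees(np.arctan2(R[1,0],R[0,0]))
    d=R.T@(np.array(c)-s['position'])
    t=(th-ang+90)%180-90
    print('pos',s['position'].round(4),'th',th.round(1),'j6',s['joint_positions'][5].round(1),'shift mm',(d*1000).round(1),'turn',round(t,1),'F',s['force'].round(1),'M',s['moment'].round(3),'t',s['time_s'],'open',s['opening'])
E
python3 - <<'E'
from h import *
s,o=bars(save="w1.png")
for x in o: print(x)
rel([.6247,-.1335,.083],23.4)
E
```

```text
(array([ 0.6267, -0.0146]), 1.7, 0.09, 0.0127, np.float64(0.1025))
(array([ 0.6257, -0.134 ]), 23.3, 0.0884, 0.0122, np.float64(0.1029))
pos [ 0.5727 -0.1819  0.2226] th 23.2 j6 38.6 shift mm [ 66.9 -24.  139.6] turn -0.2 F [ 0.5  0.2 -0. ] M [ 0.005 -0.023  0.01 ] t 2.325 open 1.0000809868206515
```

View pics/w1.png

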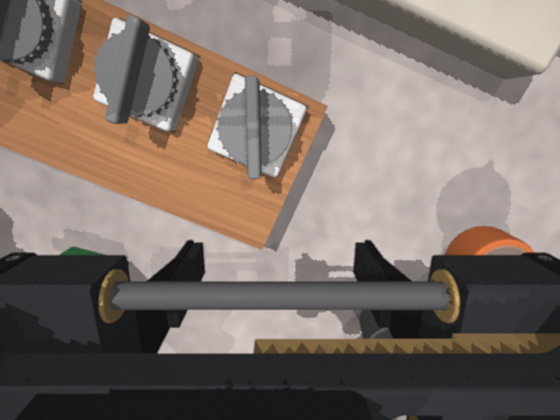

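{"name": "servo_tool", "arguments": {
  "increments": [
    [0,[34,-12,20],0],
    [0,[33,-12,40],0],
    [0,[0,0,40],0],
    [0,[0,0,20],0],
    [0.4,[0,0,0],0]
  ]
}}

```text
time_s: 2.95
position: [0.6235, -0.133, 0.1006]
tcp_rot: [[0.919, 0.394, -0.004], [0.394, -0.919, 0.002], [-0.003, -0.003, -1.0]]
force: [-0.4, 0.0, -0.2]
opening: 0.949
```

```bash
python3 - <<'E'
from h import *
rel([.6253,-.1338,.085],23.3)
E
```

```text
pos [ 0.6235 -0.133   0.1006] th 23.2 j6 44.7 shift mm [ 1.4  1.5 15.6] turn -0.1 F [-0.4  0.  -0.2] M [-0.052  0.008 -0.011] t 2.95 open 0.9486158649841899
```

{"name": "servo_tool", "arguments": {
  "increments": [
    [0.4,[0,1,14],0],
    [0.7,[0,0,0],0],
    [0.8,[0,0,0],0],
    [0.8,[0,0,0],0]
  ]
}}

```text
time_s: 3.45
position: [0.6259, -0.1338, 0.0893]
tcp_rot: [[0.918, 0.396, 0.001], [0.396, -0.918, -0.0], [0.001, 0.001, -1.0]]
force: [-0.4, 0.4, -0.6]
opening: 0.52
```

```bash
python3 - <<'E'
from h import *
rel([.6253,-.1338,.085],23.3)
E
```

```text
pos [ 0.6259 -0.1338  0.0893] th 23.3 j6 44.6 shift mm [-0.5 -0.2  4.3] turn 0.0 F [-0.4  0.4 -0.6] M [0.025 0.043 0.063] t 3.45 open 0.5195316921793485
```

{"name": "servo_tool", "arguments": {
  "increments": [
    [1,[0,0,4],0],
    [1,[0,0,0],0],
    [1,[0,0,0],0],
    [1,[0,0,0],0],
    [1,[0,0,0],0]
  ]
}}

```text
time_s: 4.08
position: [0.6255, -0.1336, 0.0845]
tcp_rot: [[0.918, 0.396, -0.0], [0.396, -0.918, 0.0], [0.0, -0.0, -1.0]]
force: [0.6, -0.1, -0.1]
opening: 0.138
```

```bash
python3 - <<'E'
from h import *
rel([.6253,-.1338,.085],23.3)
E
```

```text
pos [ 0.6255 -0.1336  0.0845] th 23.3 j6 44.6 shift mm [-0.2  0.1 -0.5] turn 0.0 F [ 0.6 -0.1 -0.1] M [-0.026 -0.026  0.002] t 4.075 open 0.13846790978180823
```

Opening 0.138 × 87 mm ≈ 12 mm, so it has the bar. I'll try turning clockwise 4°.

{"name": "servo_tool", "arguments": {
  "increments": [
    [1,[0,0,0],2],
    [1,[0,0,0],2],
    [1,[0,0,0],0]
  ]
}}

```text
time_s: 4.45
position: [0.6255, -0.1336, 0.0845]
tcp_rot: [[0.944, 0.33, 0.0], [0.33, -0.944, -0.0], [0.0, 0.0, -1.0]]
force: [0.9, -0.8, -0.6]
opening: 0.137
```

```bash
python3 - <<'E'
from h import *
rel([.6253,-.1338,.085],23.3)
E
```

```text
pos [ 0.6255 -0.1336  0.0845] th 19.3 j6 48.7 shift mm [-0.3  0.1 -0.5] turn -4.0 F [ 0.9 -0.8 -0.6] M [ 0.02  -0.012 -0.048] t 4.45 open 0.13654552834153982
```

{"name": "servo_tool", "arguments": {
  "increments": [
    [1,[0,0,0],5],
    [1,[0,0,0],5],
    [1,[0,0,0],5],
    [1,[0,0,0],5]
  ]
}}

```text
time_s: 4.95
position: [0.6254, -0.1338, 0.0845]
tcp_rot: [[1.0, -0.015, -0.0], [-0.015, -1.0, -0.0], [-0.0, 0.0, -1.0]]
force: [0.4, 0.2, -0.7]
opening: 0.131
```

```bash
python3 - <<'E'
from h import *
rel([.6253,-.1338,.085],23.3)
s,o=bars("top","t2.png");print(o)
E
```

```text
pos [ 0.6254 -0.1338  0.0845] th -0.8 j6 68.8 shift mm [-0.1 -0.  -0.5] turn -24.1 F [ 0.4  0.2 -0.7] M [-0.04  -0.011  0.018] t 4.95 open 0.1307672532746573
[(array([0.6266, 0.1063]), -6.2, 0.0894, 0.0121, np.float64(0.1039)), (array([ 0.6268, -0.0129]), 1.7, 0.0901, 0.0095, np.float64(0.1041))]
```

View pics/t2.png

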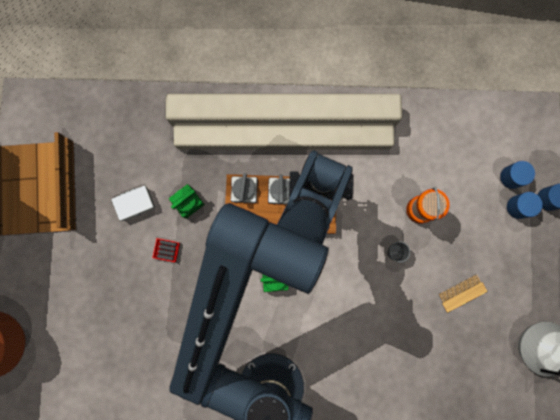

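{"name": "servo_tool", "arguments": {
  "increments": [
    [1,[0,0,0],4],
    [1,[0,0,0],3]
  ]
}}

```text
time_s: 5.25
position: [0.6254, -0.1339, 0.0845]
tcp_rot: [[0.991, -0.134, -0.0], [-0.134, -0.991, -0.0], [-0.0, 0.0, -1.0]]
force: [0.2, 0.1, -1.1]
opening: 0.132
```

```bash
cat > r.py <<'E'
from rig import bot
import numpy as np
s=bot.read_state();R=s['tcp_rot']
print('th',np.degrees(np.arctan2(R[1,0],R[0,0])).round(2),'j6',s['joint_positions'][5].round(2),'tau6',s['tau'][5].round(3),'M',s['moment'].round(3),'F',s['force'].round(1),'open',s['opening'].round(3),'t',s['time_s'],s['position'].round(4))
E
python3 r.py
```

```text
Traceback (most recent call last):
  File "r.py", line 4, in <module>
    print('th',np.degrees(np.arctan2(R[1,0],R[0,0])).round(2),'j6',s['joint_positions'][5].round(2),'tau6',s['tau'][5].round(3),'M',s['moment'].round(3),'F',s['force'].round(1),'open',s['opening'].round(3),'t',s['time_s'],s['position'].round(4))
                                                                                                                                                                                        ^^^^^^^^^^^^^^^^^^
AttributeError: 'float' object has no attribute 'round'
```

{"name": "servo_tool", "arguments": {
  "increments": [
    [1,[0,0,0],3]
  ]
}}

```text
time_s: 5.38
position: [0.6254, -0.1339, 0.0845]
tcp_rot: [[0.983, -0.186, -0.0], [-0.186, -0.983, -0.0], [-0.0, 0.001, -1.0]]
force: [0.5, -0.4, -1.2]
opening: 0.139
```

```bash
python3 r.py
```

```text
Traceback (most recent call last):
  File "r.py", line 4, in <module>
    print('th',np.degrees(np.arctan2(R[1,0],R[0,0])).round(2),'j6',s['joint_positions'][5].round(2),'tau6',s['tau'][5].round(3),'M',s['moment'].round(3),'F',s['force'].round(1),'open',s['opening'].round(3),'t',s['time_s'],s['position'].round(4))
                                                                                                                                                                                        ^^^^^^^^^^^^^^^^^^
AttributeError: 'float' object has no attribute 'round'
```

{"name": "servo_tool", "arguments": {
  "increments": [
    [1,[0,0,0],3]
  ]
}}

```text
time_s: 5.5
position: [0.6254, -0.134, 0.0845]
tcp_rot: [[0.972, -0.237, -0.0], [-0.237, -0.972, -0.001], [-0.0, 0.001, -1.0]]
force: [0.4, -1.0, -0.7]
opening: 0.136
```

```bash
python3 r.py
```

```text
Traceback (most recent call last):
  File "r.py", line 4, in <module>
    print('th',np.degrees(np.arctan2(R[1,0],R[0,0])).round(2),'j6',s['joint_positions'][5].round(2),'tau6',s['tau'][5].round(3),'M',s['moment'].round(3),'F',s['force'].round(1),'open',s['opening'].round(3),'t',s['time_s'],s['position'].round(4))
                                                                                                                                                                                        ^^^^^^^^^^^^^^^^^^
AttributeError: 'float' object has no attribute 'round'
```

{"name": "servo_tool", "arguments": {
  "increments": [
    [1,[0,0,0],3]
  ]
}}

```text
time_s: 5.62
position: [0.6254, -0.134, 0.0845]
tcp_rot: [[0.958, -0.287, -0.0], [-0.287, -0.958, -0.001], [-0.0, 0.001, -1.0]]
force: [0.8, -1.6, -0.8]
opening: 0.133
```

```bash
python3 r.py
```

```text
Traceback (most recent call last):
  File "r.py", line 4, in <module>
    print('th',np.degrees(np.arctan2(R[1,0],R[0,0])).round(2),'j6',s['joint_positions'][5].round(2),'tau6',s['tau'][5].round(3),'M',s['moment'].round(3),'F',s['force'].round(1),'open',s['opening'].round(3),'t',s['time_s'],s['position'].round(4))
                                                                                                                                                                                        ^^^^^^^^^^^^^^^^^^
AttributeError: 'float' object has no attribute 'round'
```

```bash
sed -i "s/s\['opening'\].round(3)/round(s['opening'],3)/" r.py; python3 r.py
```

```text
th -16.69 j6 84.65 tau6 -0.243 M [-0.124  0.063  0.023] F [ 0.8 -1.6 -0.8] open 0.133 t 5.625 [ 0.6254 -0.134   0.0845]
```

{"name": "servo_tool", "arguments": {
  "increments": [
    [1,[0,0,0],3]
  ]
}}

```text
time_s: 5.75
position: [0.6253, -0.134, 0.0845]
tcp_rot: [[0.942, -0.337, -0.0], [-0.337, -0.942, -0.001], [-0.0, 0.001, -1.0]]
force: [-0.7, -1.5, -0.7]
opening: 0.136
```

```bash
python3 r.py
```

```text
th -19.69 j6 87.65 tau6 -0.243 M [-0.217  0.073 -0.04 ] F [-0.7 -1.5 -0.7] open 0.136 t 5.75 [ 0.6253 -0.134   0.0845]
```

{"name": "servo_tool", "arguments": {
  "increments": [
    [1,[0,0,0],3]
  ]
}}

```text
time_s: 5.88
position: [0.6253, -0.1341, 0.0845]
tcp_rot: [[0.923, -0.386, -0.0], [-0.386, -0.923, -0.001], [-0.0, 0.001, -1.0]]
force: [-0.9, -1.4, -0.5]
opening: 0.137
```

```bash
python3 r.py
```

```text
th -22.69 j6 90.65 tau6 -0.243 M [-0.256  0.058  0.037] F [-0.9 -1.4 -0.5] open 0.137 t 5.875 [ 0.6253 -0.1341  0.0845]
```

{"name": "servo_tool", "arguments": {
  "increments": [
    [1,[0,0,0],3],
    [1,[0,0,0],3]
  ]
}}

```text
time_s: 6.12
position: [0.6253, -0.1342, 0.0846]
tcp_rot: [[0.877, -0.48, -0.0], [-0.48, -0.877, -0.001], [0.0, 0.001, -1.0]]
force: [-0.9, -2.5, -0.4]
opening: 0.134
```

```bash
python3 r.py
```

```text
th -28.69 j6 96.65 tau6 -0.242 M [-0.163  0.125  0.024] F [-0.9 -2.5 -0.4] open 0.134 t 6.125 [ 0.6253 -0.1342  0.0846]
```

{"name": "servo_tool", "arguments": {
  "increments": [
    [1,[0,0,0],3]
  ]
}}

```text
time_s: 6.25
position: [0.6252, -0.1343, 0.0846]
tcp_rot: [[0.851, -0.524, -0.001], [-0.524, -0.851, -0.001], [0.0, 0.001, -1.0]]
force: [0.5, -2.1, -0.9]
opening: 0.131
```

```bash
python3 r.py
```

```text
th -31.63 j6 99.62 tau6 0.143 M [-0.311 -0.002  0.439] F [ 0.5 -2.1 -0.9] open 0.131 t 6.25 [ 0.6252 -0.1343  0.0846]
```

{"name": "servo_tool", "arguments": {
  "increments": [
    [1,[0,0,0],3]
  ]
}}

```text
time_s: 6.38
position: [0.6254, -0.1345, 0.0846]
tcp_rot: [[0.824, -0.567, -0.0], [-0.567, -0.824, -0.002], [0.001, 0.002, -1.0]]
force: [-0.1, -2.3, -0.5]
opening: 0.141
```

```bash
python3 r.py
```

```text
th -34.52 j6 102.53 tau6 0.493 M [-0.205  0.033  0.755] F [-0.1 -2.3 -0.5] open 0.141 t 6.375 [ 0.6254 -0.1345  0.0846]
```

Mz jumped from about 0 to 0.75 N m at θ≈-31°, so C has hit its stop after about 55°. Now I'll release, lift and look.

{"name": "servo_tool", "arguments": {
  "increments": [
    [0.5,[0,0,0],0],
    [0.3,[0,0,0],0],
    [0.1,[0,0,0],0],
    [0,[0,0,-20],0],
    [0,[0,0,-40],0]
  ]
}}

```text
time_s: 7.0
position: [0.6239, -0.1329, 0.1432]
tcp_rot: [[0.822, -0.569, -0.005], [-0.569, -0.822, 0.002], [-0.005, 0.001, -1.0]]
force: [0.2, -0.0, 0.6]
opening: 0.626
```

{"name": "servo_tool", "arguments": {
  "increments": [
    [0,[0,0,-40],0],
    [0,[0,0,-40],0],
    [0,[0,0,0],-10],
    [0,[0,0,0],-10],
    [0,[0,0,0],0]
  ]
}}

```text
time_s: 7.62
position: [0.6253, -0.1334, 0.2247]
tcp_rot: [[0.967, -0.255, -0.0], [-0.255, -0.967, 0.0], [-0.0, -0.0, -1.0]]
force: [1.5, 0.7, 0.0]
opening: 0.996
```

```bash
python3 r.py; python3 - <<'E'
from h import *
for n in("wrist","top"):
  s,o=bars(n,f"{n}3.png");print(n);[print(x) for x in o]
E
```

```text
th -14.78 j6 82.73 tau6 -0.3 M [ 0.032  0.083 -0.011] F [1.5 0.7 0. ] open 0.996 t 7.625 [ 0.6253 -0.1334  0.2247]
wrist
(array([ 0.6261, -0.1342]), -30.6, 0.0892, 0.0122, np.float64(0.1029))
(array([ 0.633 , -0.0144]), 2.1, 0.0777, 0.0125, np.float64(0.1025))
(array([0.6509, 0.1028]), -5.9, 0.0442, 0.0135, np.float64(0.102))
top
(array([0.6267, 0.1066]), -6.4, 0.0894, 0.0123, np.float64(0.1032))
(array([ 0.6271, -0.0128]), 1.7, 0.0894, 0.0095, np.float64(0.1039))
```

View pics/wrist3.png

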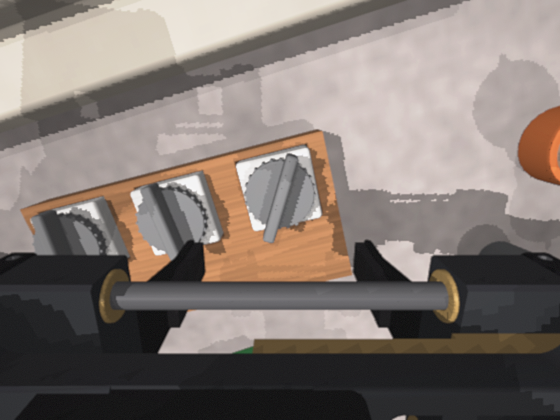

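Bar C now reads -30.6° (54° turned) and the other bars haven't moved. Next is B.

{"name": "servo_tool", "arguments": {
  "increments": [
    [0,[-14,-58,0],0],
    [0,[-15,-58,0],0],
    [0,[0,0,20],-9],
    [0,[0,0,40],-8],
    [0,[0,0,30],0]
  ]
}}

```text
time_s: 8.35
position: [0.6263, -0.0135, 0.1331]
tcp_rot: [[0.999, 0.04, -0.001], [0.04, -0.999, 0.0], [-0.001, -0.0, -1.0]]
force: [0.0, -0.5, -0.6]
opening: 0.999
```

```bash
python3 - <<'E'
from h import *
rel([.6271,-.0136,.085],1.8)
E
```

```text
pos [ 0.6263 -0.0135  0.1331] th 2.3 j6 76.3 shift mm [ 0.9  0.2 48.1] turn 0.5 F [ 0.  -0.5 -0.6] M [ 0.021 -0.004 -0.023] t 8.35 open 0.9994179253610632
```

{"name": "servo_tool", "arguments": {
  "increments": [
    [0.4,[0,0,30],0],
    [0.8,[0,0,18],0],
    [0.8,[0,0,0],0],
    [0.8,[0,0,0],0],
    [0.8,[0,0,0],0]
  ]
}}

```text
time_s: 8.98
position: [0.6278, -0.0143, 0.088]
tcp_rot: [[0.999, 0.04, 0.003], [0.04, -0.999, -0.001], [0.003, 0.001, -1.0]]
force: [0.4, 0.1, -0.2]
opening: 0.515
```

{"name": "servo_tool", "arguments": {
  "increments": [
    [1,[0,0,0],0],
    [1,[0,0,0],0],
    [1,[0,0,0],0]
  ]
}}

```text
time_s: 9.35
position: [0.6269, -0.0141, 0.0868]
tcp_rot: [[0.999, 0.04, 0.0], [0.04, -0.999, -0.0], [0.0, 0.0, -1.0]]
force: [-0.1, -0.1, -0.2]
opening: 0.169
```

```bash
python3 r.py
```

```text
th 2.32 j6 76.2 tau6 0.0 M [ 0.096  0.052 -0.038] F [-0.1 -0.1 -0.2] open 0.169 t 9.35 [ 0.6269 -0.0141  0.0868]
```

{"name": "servo_tool", "arguments": {
  "increments": [
    [1,[0,0,0],3]
  ]
}}

```text
time_s: 9.48
position: [0.6268, -0.0141, 0.0867]
tcp_rot: [[1.0, -0.013, 0.0], [-0.013, -1.0, -0.0], [0.0, 0.0, -1.0]]
force: [-0.5, -0.6, 0.5]
opening: 0.135
```

```bash
python3 r.py
```

```text
th -0.76 j6 79.28 tau6 -0.307 M [-0.021  0.081  0.014] F [-0.5 -0.6  0.5] open 0.135 t 9.475 [ 0.6268 -0.0141  0.0867]
```

{"name": "servo_tool", "arguments": {
  "increments": [
    [1,[0,0,0],0],
    [1,[0,0,0],3]
  ]
}}

```text
time_s: 9.72
position: [0.6268, -0.0141, 0.0867]
tcp_rot: [[0.998, -0.064, 0.0], [-0.064, -0.998, -0.0], [0.0, 0.0, -1.0]]
force: [-0.1, -0.1, 0.7]
opening: 0.133
```

```bash
python3 r.py
```

```text
th -3.7 j6 82.22 tau6 -0.305 M [-0.082  0.06   0.027] F [-0.1 -0.1  0.7] open 0.133 t 9.725 [ 0.6268 -0.0141  0.0867]
```

{"name": "servo_tool", "arguments": {
  "increments": [
    [1,[0,0,0],3]
  ]
}}

```text
time_s: 9.85
position: [0.6268, -0.0142, 0.0867]
tcp_rot: [[0.993, -0.117, 0.0], [-0.117, -0.993, -0.0], [0.0, 0.0, -1.0]]
force: [-0.7, -0.7, 1.1]
opening: 0.135
```

```bash
python3 r.py
```

```text
th -6.71 j6 85.24 tau6 -0.244 M [-0.071  0.043  0.035] F [-0.7 -0.7  1.1] open 0.135 t 9.85 [ 0.6268 -0.0142  0.0867]
```

B is loose as well.

{"name": "servo_tool", "arguments": {
  "increments": [
    [1,[0,0,0],5],
    [1,[0,0,0],5],
    [1,[0,0,0],5],
    [1,[0,0,0],5]
  ]
}}

```text
time_s: 10.35
position: [0.6267, -0.0146, 0.0867]
tcp_rot: [[0.893, -0.45, -0.0], [-0.45, -0.893, -0.001], [0.0, 0.001, -1.0]]
force: [-1.7, -2.0, 1.7]
opening: 0.132
```

```bash
python3 r.py
```

```text
th -26.76 j6 105.3 tau6 -0.424 M [-0.182  0.177  0.032] F [-1.7 -2.   1.7] open 0.132 t 10.35 [ 0.6267 -0.0146  0.0867]
```

{"name": "servo_tool", "arguments": {
  "increments": [
    [1,[0,0,0],3]
  ]
}}

```text
time_s: 10.48
position: [0.6267, -0.0147, 0.0867]
tcp_rot: [[0.869, -0.496, -0.0], [-0.496, -0.869, -0.001], [0.0, 0.001, -1.0]]
force: [-0.7, -1.0, 1.6]
opening: 0.133
```

```bash
python3 r.py
```

```text
th -29.71 j6 108.25 tau6 -0.199 M [-0.213  0.168  0.056] F [-0.7 -1.   1.6] open 0.133 t 10.475 [ 0.6267 -0.0147  0.0867]
```

{"name": "servo_tool", "arguments": {
  "increments": [
    [1,[0,0,0],3]
  ]
}}

```text
time_s: 10.6
position: [0.6266, -0.0148, 0.0867]
tcp_rot: [[0.842, -0.54, -0.0], [-0.54, -0.842, -0.001], [0.0, 0.001, -1.0]]
force: [-0.8, -2.2, 1.0]
opening: 0.134
```

```bash
python3 r.py
```

```text
th -32.7 j6 111.23 tau6 -0.241 M [-0.243  0.189  0.024] F [-0.8 -2.2  1. ] open 0.134 t 10.6 [ 0.6266 -0.0148  0.0867]
```

{"name": "servo_tool", "arguments": {
  "increments": [
    [1,[0,0,0],3]
  ]
}}

```text
time_s: 10.72
position: [0.6266, -0.0148, 0.0867]
tcp_rot: [[0.812, -0.583, -0.001], [-0.583, -0.812, -0.001], [0.0, 0.001, -1.0]]
force: [-0.9, -2.3, 1.8]
opening: 0.136
```

```bash
python3 r.py
```

```text
th -35.7 j6 114.24 tau6 -0.241 M [-0.28   0.202  0.038] F [-0.9 -2.3  1.8] open 0.136 t 10.725 [ 0.6266 -0.0148  0.0867]
```

{"name": "servo_tool", "arguments": {
  "increments": [
    [1,[0,0,0],3]
  ]
}}

```text
time_s: 10.85
position: [0.6265, -0.0149, 0.0867]
tcp_rot: [[0.78, -0.625, -0.001], [-0.625, -0.78, -0.001], [0.0, 0.001, -1.0]]
force: [-1.1, -2.5, 1.2]
opening: 0.13
```

```bash
python3 r.py
```

```text
th -38.69 j6 117.24 tau6 -0.241 M [-0.289  0.191  0.014] F [-1.1 -2.5  1.2] open 0.13 t 10.85 [ 0.6265 -0.0149  0.0867]
```

{"name": "servo_tool", "arguments": {
  "increments": [
    [1,[0,0,0],3]
  ]
}}

```text
time_s: 10.98
position: [0.6265, -0.0149, 0.0867]
tcp_rot: [[0.747, -0.665, -0.001], [-0.665, -0.747, -0.001], [0.0, 0.002, -1.0]]
force: [-0.8, -1.5, 2.3]
opening: 0.137
```

```bash
python3 r.py
```

```text
th -41.69 j6 120.23 tau6 -0.241 M [-0.309  0.266  0.116] F [-0.8 -1.5  2.3] open 0.137 t 10.975 [ 0.6265 -0.0149  0.0867]
```

{"name": "servo_tool", "arguments": {
  "increments": [
    [1,[0,0,0],3]
  ]
}}

```text
time_s: 11.1
position: [0.6264, -0.0147, 0.0867]
tcp_rot: [[0.711, -0.703, -0.001], [-0.703, -0.711, -0.001], [-0.0, 0.001, -1.0]]
force: [-1.1, -1.9, 2.3]
opening: 0.135
```

```bash
python3 r.py
```

```text
th -44.7 j6 123.24 tau6 -0.242 M [-0.233  0.216  0.037] F [-1.1 -1.9  2.3] open 0.135 t 11.1 [ 0.6264 -0.0147  0.0867]
```

{"name": "servo_tool", "arguments": {
  "increments": [
    [1,[0,0,0],3]
  ]
}}

```text
time_s: 11.22
position: [0.6263, -0.0148, 0.0867]
tcp_rot: [[0.673, -0.74, -0.001], [-0.74, -0.673, -0.001], [0.0, 0.002, -1.0]]
force: [-1.2, -0.9, 1.6]
opening: 0.131
```

```bash
python3 r.py
```

```text
th -47.7 j6 126.24 tau6 -0.241 M [-0.237  0.287 -0.023] F [-1.2 -0.9  1.6] open 0.131 t 11.225 [ 0.6263 -0.0148  0.0867]
```

{"name": "servo_tool", "arguments": {
  "increments": [
    [1,[0,0,0],3]
  ]
}}

```text
time_s: 11.35
position: [0.6263, -0.0147, 0.0867]
tcp_rot: [[0.633, -0.774, -0.001], [-0.774, -0.633, -0.001], [-0.0, 0.002, -1.0]]
force: [-1.6, -1.3, 3.4]
opening: 0.132
```

```bash
python3 r.py
```

```text
th -50.69 j6 129.24 tau6 -0.241 M [-0.215  0.217  0.012] F [-1.6 -1.3  3.4] open 0.132 t 11.35 [ 0.6263 -0.0147  0.0867]
```

{"name": "servo_tool", "arguments": {
  "increments": [
    [1,[0,0,0],3]
  ]
}}

```text
time_s: 11.48
position: [0.6262, -0.0146, 0.0867]
tcp_rot: [[0.592, -0.806, -0.001], [-0.806, -0.592, -0.001], [-0.0, 0.002, -1.0]]
force: [-1.5, -1.3, 1.1]
opening: 0.134
```

```bash
python3 r.py
```

```text
th -53.68 j6 132.22 tau6 -0.048 M [-0.251  0.301  0.284] F [-1.5 -1.3  1.1] open 0.134 t 11.475 [ 0.6262 -0.0146  0.0867]
```

{"name": "servo_tool", "arguments": {
  "increments": [
    [1,[0,0,0],3]
  ]
}}

```text
time_s: 11.6
position: [0.626, -0.0149, 0.0867]
tcp_rot: [[0.551, -0.834, -0.002], [-0.834, -0.551, -0.002], [0.001, 0.003, -1.0]]
force: [-2.8, -2.5, 2.4]
opening: 0.137
```

```bash
python3 r.py
```

```text
th -56.54 j6 135.13 tau6 0.401 M [-0.277  0.314  0.595] F [-2.8 -2.5  2.4] open 0.137 t 11.6 [ 0.626  -0.0149  0.0867]
```

Stop felt at about -53° (Mz 0 → 0.28 → 0.60). I'll release B, lift, and flip the wrist so A has room to turn.

{"name": "servo_tool", "arguments": {
  "increments": [
    [0.5,[0,0,0],0],
    [0.3,[0,0,0],0],
    [0.1,[0,0,0],0],
    [0,[0,0,-20],0],
    [0,[0,0,-50],0]
  ]
}}

```text
time_s: 12.22
position: [0.6247, -0.0135, 0.1545]
tcp_rot: [[0.549, -0.836, -0.007], [-0.836, -0.549, 0.002], [-0.005, 0.005, -1.0]]
force: [1.6, 0.6, 1.1]
opening: 0.619
```

{"name": "servo_tool", "arguments": {
  "increments": [
    [0,[0,0,-50],0],
    [0,[0,0,-30],0],
    [0,[0,0,0],-10],
    [0,[0,0,0],-10],
    [0,[0,0,0],-10]
  ]
}}

```text
time_s: 12.85
position: [0.6267, -0.0138, 0.2366]
tcp_rot: [[0.896, -0.444, 0.0], [-0.444, -0.896, 0.0], [0.0, -0.0, -1.0]]
force: [-0.0, -0.2, -0.7]
opening: 0.992
```

{"name": "servo_tool", "arguments": {
  "increments": [
    [0,[0,0,0],-10],
    [0,[0,0,0],-10],
    [0,[0,0,0],-10],
    [0,[0,0,0],-10],
    [0,[0,0,0],-10]
  ]
}}

```text
time_s: 13.48
position: [0.6267, -0.0138, 0.2364]
tcp_rot: [[0.916, 0.401, -0.0], [0.401, -0.916, 0.0], [-0.0, -0.0, -1.0]]
force: [0.5, -0.5, -0.3]
opening: 1.001
```

{"name": "servo_tool", "arguments": {
  "increments": [
    [0,[0,0,0],-10],
    [0,[0,0,0],-10],
    [0,[0,0,0],-10],
    [0,[0,0,0],-10],
    [0,[0,0,0],-10]
  ]
}}

```text
time_s: 14.1
position: [0.6267, -0.0138, 0.2364]
tcp_rot: [[0.281, 0.96, -0.0], [0.96, -0.281, 0.0], [0.0, -0.0, -1.0]]
force: [-0.2, 0.3, -0.8]
opening: 0.997
```

{"name": "servo_tool", "arguments": {
  "increments": [
    [0,[0,0,0],-10],
    [0,[0,0,0],-10],
    [0,[0,0,0],-10],
    [0,[0,0,0],-10],
    [0,[0,0,0],-10]
  ]
}}

```text
time_s: 14.72
position: [0.6267, -0.0138, 0.2364]
tcp_rot: [[-0.554, 0.832, -0.0], [0.832, 0.554, 0.0], [0.0, 0.0, -1.0]]
force: [-0.4, 0.2, -0.0]
opening: 0.999
```

{"name": "servo_tool", "arguments": {
  "increments": [
    [0,[0,0,0],-10],
    [0,[0,0,0],-10],
    [0,[0,0,0],-10],
    [0,[0,0,0],-10],
    [0,[0,0,0],-10]
  ]
}}

```text
time_s: 15.35
position: [0.6267, -0.0138, 0.2364]
tcp_rot: [[-0.994, 0.11, -0.0], [0.11, 0.994, 0.0], [0.0, 0.0, -1.0]]
force: [-0.8, -0.2, 0.1]
opening: 0.994
```

```bash
python3 - <<'E'
from h import *
for n in("wrist","top"):
  s,o=bars(n,f"{n}4.png");print(n);[print(x) for x in o]
rel([.6266,.1064,.085],-6.4)
E
```

```text
wrist
(array([0.6268, 0.1049]), -6.3, 0.0888, 0.0122, np.float64(0.1026))
(array([ 0.6258, -0.0142]), -53.2, 0.0889, 0.0124, np.float64(0.1028))
(array([ 0.6245, -0.1342]), -30.7, 0.0892, 0.0124, np.float64(0.1028))
top
(array([ 0.6251, -0.1332]), -30.5, 0.089, 0.012, np.float64(0.1039))
pos [ 0.6268 -0.0139  0.2364] th 173.3 j6 -94.8 shift mm [ 14.1 119.4 151.4] turn -0.3 F [-0.1  0.2  0.1] M [ 0.05  -0.143 -0.033] t 15.45 open 0.9998599371481155
```

View pics/wrist4.png

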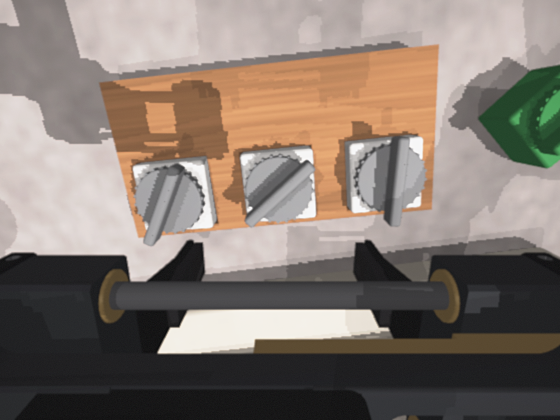

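All three bars show in the wrist view: C at (165,200), B at (278,190) and A at (397,180). The tubs are seated. On to A.

{"name": "servo_tool", "arguments": {
  "increments": [
    [0,[7,59,0],0],
    [0,[7,60,0],0],
    [0,[0,0,50],0],
    [0,[0,0,50],0],
    [0,[0,0,0],0]
  ]
}}

```text
time_s: 16.08
position: [0.6231, 0.1061, 0.1325]
tcp_rot: [[-0.993, 0.118, -0.01], [0.118, 0.993, 0.0], [0.01, -0.001, -1.0]]
force: [-0.3, 0.4, -0.0]
opening: 0.998
```

```bash
python3 - <<'E'
from h import *
rel([.6268,.1055,.085],-6.4)
E
```

```text
pos [0.6231 0.1061 0.1325] th 173.2 j6 -83.7 shift mm [-4.2 -0.1 47.5] turn -0.4 F [-0.3  0.4 -0. ] M [ 0.095 -0.131 -0.039] t 16.075 open 0.9980474672771183
```

{"name": "servo_tool", "arguments": {
  "increments": [
    [0.4,[0,0,30],0],
    [0.8,[0,0,20],0],
    [0.8,[0,0,0],0],
    [0.8,[0,0,0],0],
    [0.8,[0,0,0],0]
  ]
}}

```text
time_s: 16.7
position: [0.628, 0.1057, 0.0884]
tcp_rot: [[-0.993, 0.117, 0.003], [0.117, 0.993, 0.0], [-0.003, 0.0, -1.0]]
force: [0.1, -0.0, 0.7]
opening: 0.518
```

```bash
python3 - <<'E'
from h import *
rel([.6268,.1055,.085],-6.4)
E
```

```text
pos [0.628  0.1057 0.0884] th 173.3 j6 -83.8 shift mm [ 1.2 -0.3  3.4] turn -0.3 F [ 0.1 -0.   0.7] M [ 0.119 -0.136  0.02 ] t 16.7 open 0.5182689274422099
```

{"name": "servo_tool", "arguments": {
  "increments": [
    [1,[0,0,0],0],
    [1,[0,0,0],0],
    [1,[0,0,0],0],
    [1,[0,0,0],0]
  ]
}}

```text
time_s: 17.2
position: [0.6268, 0.1058, 0.0866]
tcp_rot: [[-0.993, 0.116, 0.0], [0.116, 0.993, 0.0], [-0.0, 0.0, -1.0]]
force: [-1.2, -0.2, 0.8]
opening: 0.138
```

```bash
python3 r.py
```

```text
th 173.32 j6 -83.8 tau6 -0.007 M [ 0.128 -0.108 -0.001] F [-1.2 -0.2  0.8] open 0.138 t 17.2 [0.6268 0.1058 0.0866]
```

{"name": "servo_tool", "arguments": {
  "increments": [
    [1,[0,0,0],3]
  ]
}}

```text
time_s: 17.32
position: [0.6268, 0.1059, 0.0866]
tcp_rot: [[-0.986, 0.168, 0.0], [0.168, 0.986, 0.0], [-0.0, 0.0, -1.0]]
force: [-0.8, 1.5, 1.1]
opening: 0.139
```

```bash
python3 r.py
```

```text
th 170.31 j6 -80.77 tau6 0.158 M [ 0.237 -0.183  0.505] F [-0.8  1.5  1.1] open 0.139 t 17.325 [0.6268 0.1059 0.0866]
```

{"name": "servo_tool", "arguments": {
  "increments": [
    [1,[0,0,0],2]
  ]
}}

```text
time_s: 17.45
position: [0.6268, 0.1059, 0.0866]
tcp_rot: [[-0.979, 0.202, 0.0], [0.202, 0.979, -0.0], [-0.0, -0.0, -1.0]]
force: [-0.2, 1.6, 0.6]
opening: 0.138
```

```bash
python3 r.py
```

```text
th 168.37 j6 -78.81 tau6 0.552 M [ 0.258 -0.13   0.721] F [-0.2  1.6  0.6] open 0.138 t 17.45 [0.6268 0.1059 0.0866]
```

{"name": "servo_tool", "arguments": {
  "increments": [
    [1,[0,0,0],0]
  ]
}}

```text
time_s: 17.58
position: [0.6268, 0.1059, 0.0866]
tcp_rot: [[-0.98, 0.201, 0.0], [0.201, 0.98, -0.0], [-0.0, -0.0, -1.0]]
force: [-0.2, 1.3, 0.6]
opening: 0.139
```

```bash
python3 r.py
```

```text
th 168.43 j6 -78.87 tau6 0.754 M [ 0.241 -0.121  0.691] F [-0.2  1.3  0.6] open 0.139 t 17.575 [0.6268 0.1059 0.0866]
```

A holds 0.7 N m with no turning, so it was already tight. I'll release, lift, back off, and measure the tray and ledge.

{"name": "servo_tool", "arguments": {
  "increments": [
    [0.5,[0,0,0],-2],
    [0.3,[0,0,0],0],
    [0.1,[0,0,0],0],
    [0,[0,0,-20],0],
    [0,[0,0,-50],0]
  ]
}}

```text
time_s: 18.2
position: [0.6246, 0.1056, 0.1545]
tcp_rot: [[-0.986, 0.169, -0.007], [0.169, 0.986, 0.0], [0.007, -0.001, -1.0]]
force: [0.7, 0.1, -0.5]
opening: 0.621
```

{"name": "servo_tool", "arguments": {
  "increments": [
    [0,[0,0,-50],0],
    [0,[38,-30,0],-3],
    [0,[38,-30,0],-3],
    [0,[38,-30,0],-3],
    [0,[38,-30,0],0]
  ]
}}

```text
time_s: 18.82
position: [0.4635, -0.0005, 0.2068]
tcp_rot: [[-1.0, 0.011, 0.001], [0.011, 1.0, -0.0], [-0.001, -0.0, -1.0]]
force: [0.2, -0.4, 0.4]
opening: 0.996
```

```bash
python3 r.py; python3 - <<'E'
from h import *
for n in("wrist","top","side"):
  s,o=bars(n,f"{n}5.png");print(n);[print(x) for x in o]
for n in("top","wrist"):
  im,P,s=cloud(n); z=P[...,2]
  # ledge top front edge: per y-bin min x of z in .052...066 and x>.7
  X=[]
  for y in np.arange(-.34,.36,.02):
    q=P[(abs(P[...,1]-y)<.01)&(z>.055)&(z<.066)&(P[...,0]>.73)]
    if len(q)>4: X.append((y,q[:,0].min()))
  X=np.array(X)
  if len(X)>4:
    p=np.polyfit(X[:,0],X[:,1],1); r=X[:,1]-np.polyval(p,X[:,0]); k=abs(r)<.006
    p=np.polyfit(X[k,0],X[k,1],1); print(n,'ledge x=',p,'n',k.sum(),'of',len(X),X[[0,-1]])
  for nm,sgn in(('back',1),('front',-1)):
    Y=[]
    for y in np.arange(-.17,.15,.01):
      q=P[(abs(P[...,1]-y)<.005)&(z>.042)&(z<.05)&(P[...,0]<.73)&(P[...,0]>.45)]
      if len(q)>4: Y.append((y,(q[:,0]*sgn).max()*sgn))
    Y=np.array(Y)
    if len(Y)>4:
      m=np.median(Y[:,1]);Y=Y[abs(Y[:,1]-m)<.01];p=np.polyfit(Y[:,0],Y[:,1],1);print(n,nm,p,len(Y))
E
```

```text
th 179.35 j6 -103.26 tau6 0.368 M [ 0.075 -0.162 -0.026] F [ 0.2 -0.4  0.4] open 0.996 t 18.825 [ 0.4635 -0.0005  0.2068]
wrist
(array([0.6072, 0.0083]), -55.7, 0.0313, 0.0118, np.float64(0.1017))
(array([ 0.6094, -0.1205]), -28.4, 0.0355, 0.0037, np.float64(0.1029))
(array([0.6042, 0.1059]), 9.4, 0.0158, 0.0125, np.float64(0.1024))
top
(array([0.6266, 0.1065]), -8.2, 0.0891, 0.0125, np.float64(0.1041))
(array([ 0.6251, -0.1333]), -30.5, 0.0911, 0.0119, np.float64(0.1046))
(array([ 0.6258, -0.0132]), -52.3, 0.0873, 0.0126, np.float64(0.1041))
side
(array([ 0.6259, -0.013 ]), -53.4, 0.0956, 0.0129, np.float64(0.1044))
(array([0.6267, 0.1067]), -8.1, 0.0885, 0.0137, np.float64(0.1042))
top ledge x= [-0.02761536  0.7721686 ] n 35 of 35 [[-0.34        0.7806471 ]
 [ 0.34        0.76360634]]
top back [0.00709754 0.6752397 ] 30
top front [0.02229916 0.53099048] 10
wrist back [0.00717491 0.57463857] 14
wrist front [0.00945218 0.49603588] 32
```

View pics/wrist5.png

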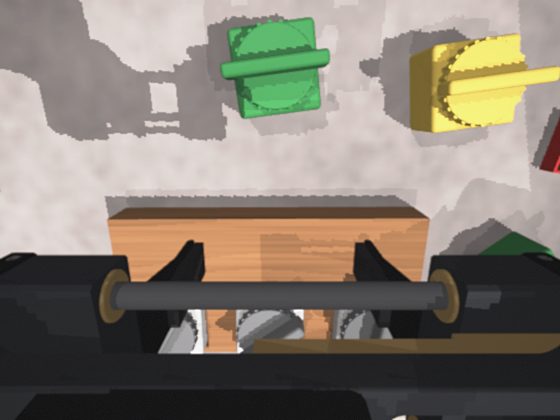

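View pics/side5.png

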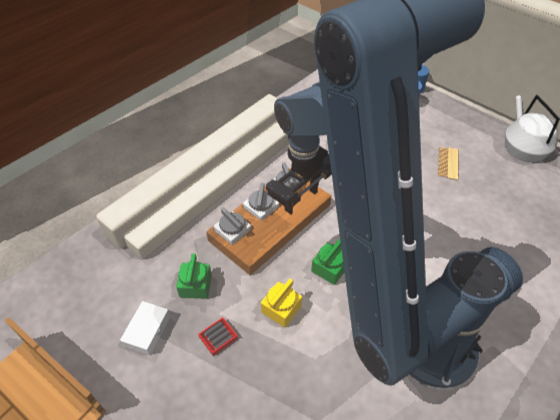

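A reads -8°, which is within the tub's play, so it's tight. Tray near edge is at x≈0.496, its far edge at 0.675, and the ledge at 0.772 tilted 1.6°. I'll turn square to the ledge and descend behind the near side.

{"name": "servo_tool", "arguments": {
  "increments": [
    [0,[5,-14,0],-2.2],
    [0,[0,0,50],0],
    [0,[0,0,50],0],
    [0,[0,0,45],0],
    [0,[0,0,0],0]
  ]
}}

```text
time_s: 19.7
position: [0.4587, -0.0128, 0.0587]
tcp_rot: [[-1.0, -0.027, -0.007], [-0.027, 1.0, 0.002], [0.006, 0.002, -1.0]]
force: [-0.3, -0.1, -0.2]
opening: 1.0
```

{"name": "servo_tool", "arguments": {
  "increments": [
    [0,[0,0,28],0],
    [0,[0,0,0],0],
    [0,[0,0,0],0]
  ]
}}

```text
time_s: 20.08
position: [0.4611, -0.0139, 0.0351]
tcp_rot: [[-1.0, -0.027, 0.003], [-0.027, 1.0, -0.001], [-0.003, -0.001, -1.0]]
force: [-0.2, -0.2, -0.3]
opening: 0.998
```

```bash
python3 r.py;python3 - <<'E'
from h import *
im,_=bot.capture("side");cv2.imwrite("pics/side6.png",cv2.resize(im[130:330,150:430],None,fx=2.8,fy=2.8))
im,_=bot.capture("wrist");cv2.imwrite("pics/wrist6.png",im)
E
```

```text
th -178.45 j6 -107.2 tau6 0.001 M [ 0.105 -0.142  0.002] F [-0.2 -0.2 -0.3] open 0.998 t 20.075 [ 0.4611 -0.0139  0.0351]
```

View pics/side6.png

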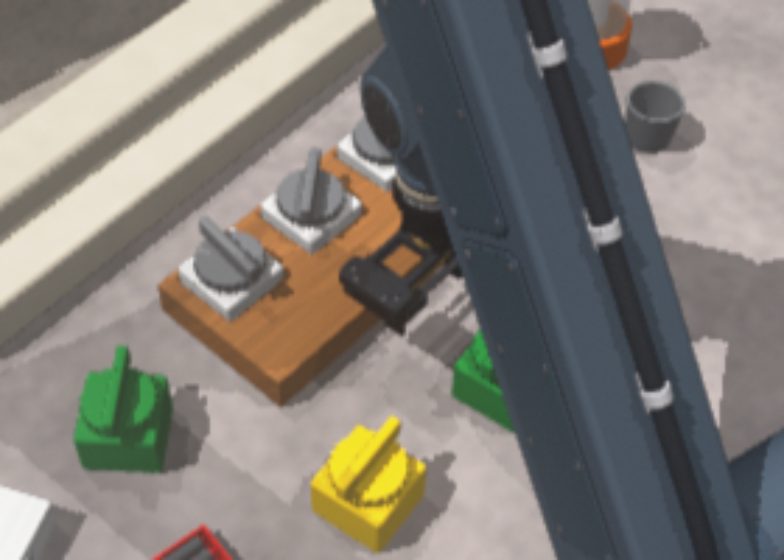

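View pics/wrist6.png

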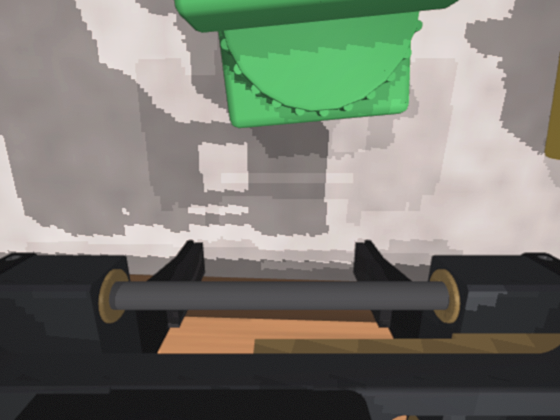

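{"name": "servo_tool", "arguments": {
  "increments": [
    [0,[-5,0,5],0],
    [0,[-8,0,0],0],
    [0,[-6,0,0],0],
    [0,[-5,0,0],0],
    [0,[-4,0,0],0]
  ]
}}

```text
time_s: 20.8
position: [0.4827, -0.0124, 0.0282]
tcp_rot: [[-1.0, -0.026, -0.011], [-0.026, 1.0, 0.002], [0.011, 0.002, -1.0]]
force: [-11.0, -4.5, 8.6]
opening: 1.0
```

{"name": "servo_tool", "arguments": {
  "increments": [
    [0,[-5,0,0],0],
    [0,[-5,0,0],0],
    [0,[-5,0,0],0]
  ]
}}

```text
time_s: 21.18
position: [0.4884, -0.0107, 0.0279]
tcp_rot: [[-0.999, -0.024, -0.03], [-0.024, 1.0, 0.005], [0.029, 0.006, -1.0]]
force: [-21.6, -5.7, 16.3]
opening: 1.003
```

```bash
python3 r.py
```

```text
th -178.63 j6 -105.49 tau6 -1.187 M [-1.751  3.379 -1.085] F [-21.6  -5.7  16.3] open 1.003 t 21.175 [ 0.4884 -0.0107  0.0279]
```

Force is 21 N plus 16 N vertical, more than sliding should need. I'll look before pushing further.

```bash
python3 - <<'E'
from h import *
im,_=bot.capture("side");cv2.imwrite("pics/side7.png",cv2.resize(im[130:330,150:430],None,fx=2.8,fy=2.8))
im,_=bot.capture("wrist");cv2.imwrite("pics/wrist7.png",im)
s,o=bars("top","top7.png");[print(x) for x in o]
s,o=bars("side");[print(x) for x in o]
E
python3 r.py
```

```text
(array([0.6309, 0.1089]), -6.9, 0.0868, 0.0128, np.float64(0.1042))
(array([ 0.6325, -0.1305]), -29.4, 0.0883, 0.0118, np.float64(0.1038))
(array([ 0.6321, -0.0106]), -52.0, 0.0881, 0.0119, np.float64(0.1045))
(array([ 0.6321, -0.0111]), -52.4, 0.0913, 0.0125, np.float64(0.1049))
(array([0.6318, 0.1095]), -5.4, 0.0906, 0.0133, np.float64(0.1044))
th -178.62 j6 -105.53 tau6 -0.977 M [-1.281  2.843 -0.989] F [-17.6  -5.1  13.5] open 0.999 t 21.375 [ 0.49   -0.0107  0.0279]
```

View pics/side7.png

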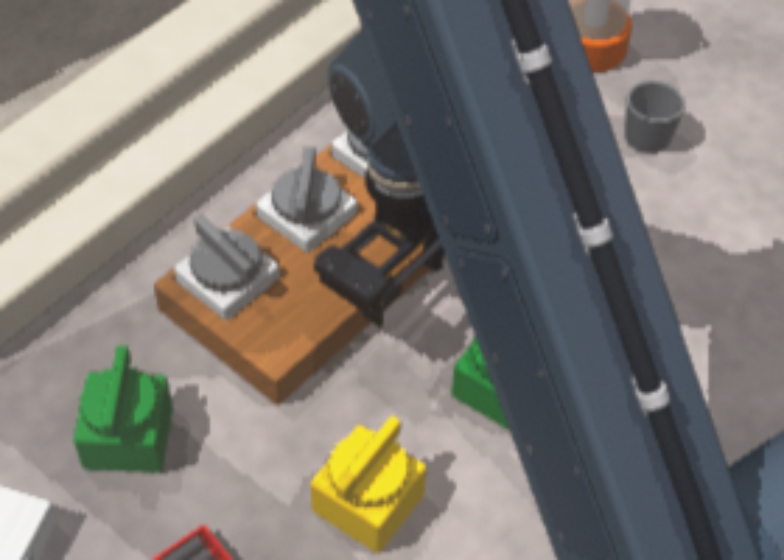

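View pics/wrist7.png

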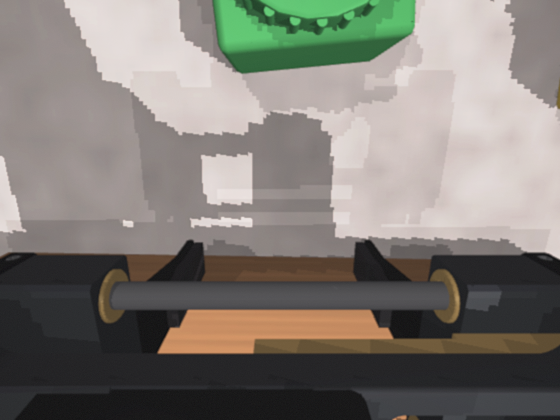

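The tray is sliding (~6 mm) and squaring up, but the fingers are also pressing down on it through the arm's compliance. I'll relieve z slightly as I push.

{"name": "servo_tool", "arguments": {
  "increments": [
    [0,[0,0,-3],0],
    [0,[-2,0,-1],0],
    [0,[-3,0,0],0],
    [0,[-3,0,0],0]
  ]
}}

```text
time_s: 21.88
position: [0.5042, -0.0112, 0.0309]
tcp_rot: [[-1.0, -0.026, -0.014], [-0.026, 1.0, 0.003], [0.014, 0.004, -1.0]]
force: [-8.3, -1.8, -4.9]
opening: 1.003
```

```bash
python3 r.py
```

```text
th -178.51 j6 -105.42 tau6 -0.171 M [ 0.013  1.176 -0.212] F [-8.3 -1.8 -4.9] open 1.003 t 21.875 [ 0.5042 -0.0112  0.0309]
```

{"name": "servo_tool", "arguments": {
  "increments": [
    [0,[-5,0,0],0],
    [0,[-6,0,0],0],
    [0,[-6,0,0],0],
    [0,[-6,0,0],0],
    [0,[-6,0,0],0]
  ]
}}

```text
time_s: 22.5
position: [0.5324, -0.0101, 0.0304]
tcp_rot: [[-0.999, -0.027, -0.016], [-0.027, 1.0, 0.003], [0.016, 0.004, -1.0]]
force: [-7.4, 0.1, -4.6]
opening: 1.002
```

```bash
python3 r.py; python3 - <<'E'
from h import *
for n in ("top","side"):
    s,o=bars(n,n+"8.png");[print(x) for x in o]
E
```

```text
th -178.43 j6 -104.62 tau6 0.02 M [ 0.125  1.179 -0.025] F [-7.4  0.1 -4.6] open 1.002 t 22.5 [ 0.5324 -0.0101  0.0304]
(array([0.6717, 0.1123]), -5.5, 0.0899, 0.0122, np.float64(0.1042))
(array([ 0.6787, -0.1271]), -28.6, 0.0899, 0.0121, np.float64(0.1048))
(array([ 0.6751, -0.0076]), -51.2, 0.0895, 0.0133, np.float64(0.1045))
(array([ 0.6748, -0.0059]), -50.4, 0.0921, 0.0126, np.float64(0.1053))
(array([0.6726, 0.1122]), -7.1, 0.0904, 0.015, np.float64(0.1044))
```

View pics/side8.png

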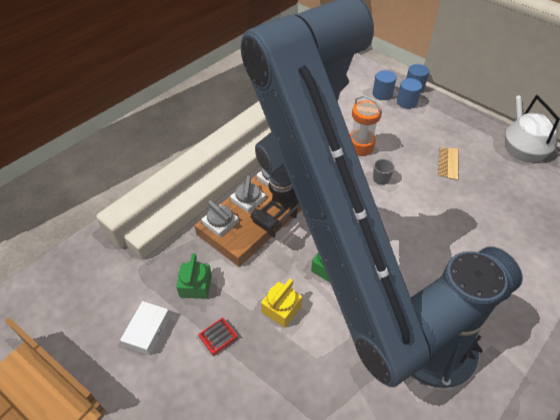

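{"name": "servo_tool", "arguments": {
  "increments": [
    [0,[-6,0,0],0],
    [0,[-6,0,0],0],
    [0,[-6,0,0],0],
    [0,[-6,0,0],0],
    [0,[-6,0,0],0]
  ]
}}

```text
time_s: 23.22
position: [0.5623, -0.0094, 0.0301]
tcp_rot: [[-0.999, -0.027, -0.017], [-0.028, 1.0, 0.003], [0.017, 0.003, -1.0]]
force: [-7.6, -0.1, -3.8]
opening: 0.998
```

{"name": "servo_tool", "arguments": {
  "increments": [
    [0,[-4,0,0],0],
    [0,[-3,0,0],0],
    [0,[-3,0,0],0]
  ]
}}

```text
time_s: 23.6
position: [0.5722, -0.0092, 0.03]
tcp_rot: [[-0.999, -0.027, -0.017], [-0.027, 1.0, 0.003], [0.017, 0.003, -1.0]]
force: [-8.2, -1.1, -4.7]
opening: 1.0
```

```bash
python3 r.py; python3 - <<'E'
from h import *
for n in ("top","side"):
    s,o=bars(n,n+"9.png");[print(x) for x in o]
E
```

```text
th -178.43 j6 -103.6 tau6 -0.005 M [0.03  1.182 0.016] F [-8.2 -1.1 -4.7] open 1.0 t 23.6 [ 0.5722 -0.0092  0.03  ]
(array([0.7108, 0.1131]), -6.0, 0.0884, 0.0122, np.float64(0.104))
(array([ 0.7172, -0.126 ]), -28.0, 0.0896, 0.0121, np.float64(0.1047))
(array([ 0.7141, -0.0063]), -50.9, 0.0896, 0.0132, np.float64(0.1041))
(array([ 0.7136, -0.0055]), -51.7, 0.0894, 0.0122, np.float64(0.1046))
(array([0.7112, 0.1138]), -6.0, 0.0916, 0.013, np.float64(0.1044))
```

About 8 mm left, so I'll take small steps until the force rises.

{"name": "servo_tool", "arguments": {
  "increments": [
    [0,[-2,0,0],0],
    [0,[-2,0,0],0]
  ]
}}

```text
time_s: 23.95
position: [0.5761, -0.0091, 0.0299]
tcp_rot: [[-0.999, -0.027, -0.017], [-0.027, 1.0, 0.003], [0.017, 0.003, -1.0]]
force: [-7.7, -0.5, -3.9]
opening: 0.998
```

{"name": "servo_tool", "arguments": {
  "increments": [
    [0,[-2,0,0],0]
  ]
}}

```text
time_s: 24.08
position: [0.5781, -0.0091, 0.03]
tcp_rot: [[-0.999, -0.027, -0.017], [-0.027, 1.0, 0.003], [0.017, 0.003, -1.0]]
force: [-7.6, 0.6, -3.2]
opening: 1.001
```

{"name": "servo_tool", "arguments": {
  "increments": [
    [0,[-2,0,0],0]
  ]
}}

```text
time_s: 24.2
position: [0.5801, -0.009, 0.0299]
tcp_rot: [[-0.999, -0.027, -0.017], [-0.027, 1.0, 0.003], [0.017, 0.003, -1.0]]
force: [-7.6, -0.3, -3.7]
opening: 1.001
```

{"name": "servo_tool", "arguments": {
  "increments": [
    [0,[-2,0,0],0]
  ]
}}

```text
time_s: 24.32
position: [0.5808, -0.0089, 0.0297]
tcp_rot: [[-0.999, -0.027, -0.02], [-0.028, 1.0, 0.003], [0.02, 0.004, -1.0]]
force: [-10.2, -2.0, -3.5]
opening: 0.997
```

{"name": "servo_tool", "arguments": {
  "increments": [
    [0,[-2,0,0],0]
  ]
}}

```text
time_s: 24.45
position: [0.5808, -0.0089, 0.0294]
tcp_rot: [[-0.999, -0.028, -0.024], [-0.028, 1.0, 0.003], [0.024, 0.004, -1.0]]
force: [-14.7, -2.5, -0.5]
opening: 1.0
```

{"name": "servo_tool", "arguments": {
  "increments": [
    [0,[-2,0,0],0],
    [0,[-1,0,0],0]
  ]
}}

```text
time_s: 24.7
position: [0.5808, -0.0088, 0.0294]
tcp_rot: [[-0.999, -0.028, -0.03], [-0.028, 1.0, 0.003], [0.03, 0.004, -1.0]]
force: [-18.1, -4.1, 3.3]
opening: 0.998
```

```bash
python3 r.py; python3 - <<'E'
from h import *
s,o=bars("top");[print(x) for x in o]
E
```

```text
th -178.39 j6 -103.21 tau6 -0.227 M [-0.72   2.826 -0.216] F [-18.1  -4.1   3.3] open 0.998 t 24.7 [ 0.5808 -0.0088  0.0294]
(array([0.7197, 0.1141]), -5.3, 0.0912, 0.0129, np.float64(0.1038))
(array([ 0.7255, -0.1256]), -28.6, 0.0881, 0.0121, np.float64(0.104))
(array([ 0.7224, -0.006 ]), -50.2, 0.0884, 0.0131, np.float64(0.1035))
```

The force rose to 18 N with no further motion, so the carrier is against the ledge. I'll back off and lift clear.

{"name": "servo_tool", "arguments": {
  "increments": [
    [0,[8,0,0],0],
    [0,[10,0,0],0],
    [0,[20,0,0],0],
    [0,[20,0,-10],0],
    [0,[10,0,-40],0]
  ]
}}

```text
time_s: 25.38
position: [0.5248, -0.0118, 0.0817]
tcp_rot: [[-1.0, -0.026, -0.004], [-0.026, 1.0, 0.001], [0.004, 0.001, -1.0]]
force: [0.4, -0.5, -0.6]
opening: 1.0
```

{"name": "servo_tool", "arguments": {
  "increments": [
    [0,[0,0,-50],0],
    [0,[0,0,-50],0],
    [0,[30,0,-30],0],
    [0,[0,0,0],0]
  ]
}}

```text
time_s: 25.88
position: [0.4972, -0.0129, 0.2153]
tcp_rot: [[-1.0, -0.026, 0.006], [-0.026, 1.0, -0.001], [-0.006, -0.002, -1.0]]
force: [-0.0, 1.1, 0.3]
opening: 0.997
```

```bash
python3 r.py; python3 - <<'E'
from h import *
for n in("side","top"):
  s,o=bars(n,n+"10.png");print(n);[print(x) for x in o]
im,P,s=cloud("top");z=P[...,2]
B=[]
for y in np.arange(-.16,.15,.01):
  q=P[(abs(P[...,1]-y)<.005)&(z>.035)&(z<.0505)&(P[...,0]<.79)&(P[...,0]>.45)]
  l=P[(abs(P[...,1]-y)<.005)&(z>.055)&(z<.066)&(P[...,0]>.75)]
  B.append((y,q[:,0].min(),q[:,0].max(),l[:,0].min()))
B=np.array(B)
for i in(1,2,3):
  p=np.polyfit(B[:,0],B[:,i],1); k=abs(B[:,i]-np.polyval(p,B[:,0]))<.006;print(['','near','far','ledge'][i],np.polyfit(B[k,0],B[k,i],1),k.sum())
q=P[(z>.036)&(z<.052)&(abs(P[...,1]+.006)<.17)&(P[...,0]>.59)&(P[...,0]<.66)]
A=np.c_[q[:,:2],np.ones(len(q))];print('plane',np.linalg.lstsq(A,q[:,2],rcond=None)[0])
for nm in("lantern","tin","cup","holder"):
    r=bot.trace("top",nm)[0]; q=P[r['region']];q=q[np.isfinite(q[:,0])]
    print(nm,r['p'],np.median(q,0).round(3),rect(q)[0])
E
```

```text
th -178.49 j6 -105.91 tau6 -0.022 M [ 0.111 -0.143 -0.043] F [-0.   1.1  0.3] open 0.997 t 25.875 [ 0.4972 -0.0129  0.2153]
side
(array([ 0.7249, -0.1255]), -28.3, 0.0896, 0.0133, np.float64(0.1045))
(array([ 0.7223, -0.007 ]), -51.6, 0.0955, 0.012, np.float64(0.1046))
(array([0.718 , 0.1136]), -5.9, 0.0927, 0.0148, np.float64(0.1038))
top
(array([0.7197, 0.1136]), -5.2, 0.0902, 0.0128, np.float64(0.1038))
(array([ 0.7253, -0.1255]), -28.1, 0.0882, 0.0121, np.float64(0.104))
(array([ 0.7224, -0.0065]), -50.8, 0.0891, 0.0128, np.float64(0.1038))
near [-0.00464468  0.59495048] 20
far [-0.02886325  0.7732193 ] 22
ledge [-0.04056851  0.76044118] 7
plane [-0.00107194  0.0011452   0.04659492]
lantern 0.61 [ 0.577 -0.459  0.169] (0.5823050737380981, -0.4698099195957184)
tin 0.74 [0.573 0.465 0.043] (0.5751160383224487, 0.4724695682525635)
cup 0.94 [ 0.443 -0.403  0.019] (0.44490599632263184, -0.39577463269233704)
holder 0.46 [0.718 0.112 0.082] (0.7182375192642212, 0.11395850777626038)
```

View pics/side10.png

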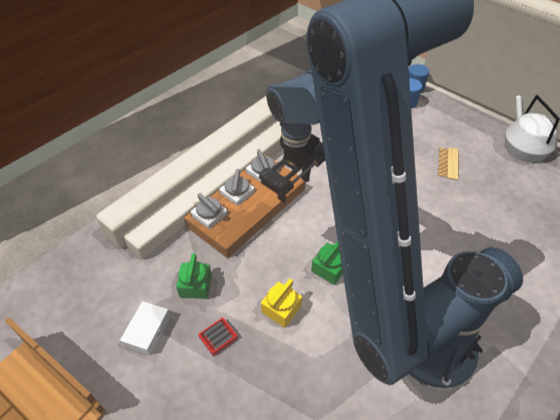

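View pics/top10.png

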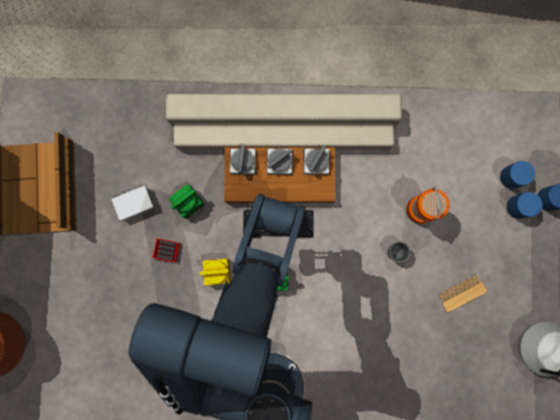

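The far side lies parallel to and against the ledge line (0.773 vs 0.772), the tray is flat, and the caps are unchanged relative to the carrier. The bystanders haven't moved. The network's holder hit, p 0.46, was a false one on a cap; the picture shows the holder still at (166,250). Handing in.

```bash
python3 -c "
from rig import bot
print(bot.hand_in())"
```

```text
the job is handed in; nothing more can be done
None
```

The job is handed in at about 26 s: all three caps are tight and the carrier sits flat against the ledge.

**Caps:** I tried each cap by its bar. The right and middle ones were loose, and each turned about 55° clockwise until the wrist moment jumped to about 0.6–0.75 N m. The left one was already tight: it held 0.7 N m without turning. All three were tight with the carrier still about 97 mm off the ledge.

**Carrier:** I pushed it back with both open fingers on its near side until the force climbed to 18 N with no further movement. Then I backed off and lifted clear.

**Last checks:**
- **Position:** The far side measures x = 0.773 m against 0.772 m for the ledge. It is parallel within about 0.002 rad and flat.
- **Tubs and caps:** The bar tops are at 0.104 m, so the tubs are still seated. The cap angles relative to the carrier are unchanged within about 1°.
- **Bystanders:** The lantern, tin and cup are within a few mm of their starting places.

**What disagreed:**
- **Battery holder:** The network's last answer for it was false and landed on a cap. I judged it unmoved from the picture alone, where it is still at (166,250).
- **Ledge re-fit:** In the final picture the ledge fit found only 7 usable points, so I relied on the earlier one, which had 35.
- **Early push:** The force reached 21 N with about 16 N of downward press, until I eased the tool up.

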